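# Sweep the silver offcuts into the bench drawer

## Robot

A 6-joint arm with a two-finger parallel gripper is mounted at the origin on the work surface. World frame = base frame: x ahead of the robot, y to its left, z up, the work surface at z = 0. Lengths are in m, angles in rad, forces in N, time in s.
With the tool pointing down it reaches from about 0.375 to 0.975 m from the base axis. Payload 3.8 kg.
Tool frame: the origin (TCP) lies at the very end of the fingers, on their centre line; the grasp point (between the pads) lies 19 mm behind it; z points along the fingers, y is the direction in which the jaws open and shut (so a half turn about z gives the same grasp; the last joint's range is limited). The gripper opens to 85 mm and grips with 20 to 120 N. Pads are 22 mm wide; open, the fingers measure 114 mm over their backs; the gripper's body (76 mm by 85 mm) begins 54 mm behind the grasp point. The pads swing forward as they close: fully open they stand 13 mm farther back than shut.
Start: joints at [1.127, 0.264, 1.604, -0, 1.274, -0.037], TCP at [0.267, 0.62, 0.195] pointing down, gripper open.
Joint ranges: [-2.63, 2.63], [-0.94, 2.18], [0.31, 2.57], [-1.31, 4.45], [0, 2.66], [-2.55, 2.55]. Speed limits (rad/s): [2.57, 2.57, 3.14, 3.14, 3.14, 3.14].

## Interface

Orientations are given as a rotation vector (axis times angle).
In Python, from workcell import read_state, read_camera, camera_info, finish_job gives the robot as it stands. The module is installed in compiled form; this text tells all that it offers.
- The arm moves only by the tool play_rows, never from a script. Its argument "motion" is a list of rows, each a list of 5 numbers: the shift along the tool's x, y, z in units of 1000 mm (1.0 is 1000 mm), then the turn about the tool's z in units of 2 pi rad (1.0 is 2 pi rad), then the finger opening in mm, from 0 to 85.4. A call has 1 to 5 rows; each row shifts and turns the commanded pose from where the row before left it, along the tool's axes as they then stand; what a row does not reach is not made up. A row lasts 1/8 s, in which the tool goes at most 62.5 mm and 10.7 degrees, less where a joint would pass 70% of its speed; a pose out of reach is approached as far as the arm can. A call with a number of a shift or a turn outside -1 to 1 is refused whole. A call with a gripper value outside its range is refused whole. The fingers move at their own pace and stop on an object; "squeeze" is the grip in N (left out, the last holds). Time passes only in rows, so rows that do not move let the fingers close. It gives the time, the measured TCP pose, the force and the opening at its end, in the units of the state.
- read_state(): the state, without advancing time (a new reading comes with each control period).
- read_camera(name): name is "side" or "top"; returns the picture (420x560x3 uint8, red, green, blue); there is no depth.
- camera_info(name): a dict with "intrinsics" (3x3 intrinsics, pixels), "dist_coeffs" ([k1, k2, p1, p2, k3] as OpenCV has them; the pictures are not rectified), "pose" (4x4, takes a point from camera to world coordinates). Camera axes: x right, y down, z forward; pixel columns grow to the right and rows downward; lengths in m; the calibration is good to about 2 mm. A picture is of the moment at which its call begins. camera_info takes no time and is no camera call.
- finish_job(): hands the job in, once; it reports no verdict.
The state is a dict: "time": time; "q": joint angles; "joint_vel": joint speeds; "joint_torque": joint torques, N m; "tool_pos": TCP position; "tcp_rot": TCP orientation; "wrist_force": force on the tool from outside, world axes, zero at the start; "torque": the same for the moment, N m; "width": opening from 0.0 (shut) to 1.0 (fully open).
Only numpy, scipy, OpenCV 4.12 (cv2) and the standard library are available. Lean on these libraries where they do the work, as an engineer would, in place of code of your own. Each camera call takes 0.05 s, during which the arm holds its last target. There are 200 camera calls.

## Task

Take the bench scraper from its rack and use it to sweep all five silver offcuts off the open front edge of the work board into the catch drawer below, without touching the offcuts with the gripper and without disturbing the pocket watch case, loupe, tweezers or anything else lying about. Then hang the scraper upright in its rack again, handle down on the cheeks, and push the drawer fully shut.

Things in the scene. Friction and masses are not known exactly. Their poses are not given: they have to be found in the camera images.
- board: Benchtop work board on the counter (fixed): a mid-brown wooden slab top 220 mm deep (x) by 310 mm wide (y), its top surface 75 mm above its origin, on a dark carcass with a drawer below. A gallery strip 6 mm thick and 8 mm high runs along the back (+x) and both sides (+-y); the front edge (-x, x = -110 mm) is open. Origin: centre of the underside, on the counter; x points from the front to the back.
- lip (a point): Middle of the board's open front edge, at the height of the board's top. Axes as the board's.
- drawer (a joint): How far the catch drawer under the board is pulled out, in m: 0 fully shut (its front flush with the board's front edge), 0.075 fully out; it starts 0.058 to 0.070 open. It slides out along the board's -x; friction about 2 N, it stays where left.
- drawer_in (a point): Centre of the drawer's inner floor, 12 mm above the counter (moves with the drawer; axes as the board's). The drawer is open on top: outside 195 mm long (x) by 272 mm wide (y); front panel 12 mm thick, its top edge 58 mm above the counter; back and side walls 6 mm thick, 39 mm above the inner floor.
- pull (a point): Outer end of the drawer's round brass pull (knob 18 mm in diameter) at the middle of the drawer's front, 39 mm above the counter; it stands 18 mm out of the front panel, towards the board's -x. Moves with the drawer.
- rack: Small dark wooden scraper rack (fixed): base 50 x 110 x 5 mm and two upright cheeks, each 8 mm thick, 110 mm long in y, tops 55 mm above the counter, with a 12 mm gap between them in x, open at both ends. Stands on one side of the board or the other. Origin: centre of its underside.
- scraper: Bench scraper, 140 to 220 g: a steel blade 90 mm wide (y), 3 mm thick (x), reaching 48 mm below a walnut handle 30 mm thick (x), 95 mm long (y), 34 mm high. Origin: middle of the blade's lower edge; z up through the handle (handle from z = 48 to 82 mm). It hangs upright in the rack, blade in the gap, the handle's underside resting on the cheeks (origin then 7 mm above the rack's origin, axes parallel to the rack's).
- button_a: Silver offcut: round casting button, 20 mm across, 8 mm high with an 8 mm wide sprue stub to 15 mm. 18 to 31 g. Origin: centre of its underside.
- button_b: Silver offcut: a second casting button like button_a, 18 to 31 g. Origin: centre of its underside.
- bar_a: Silver offcut: square bar end 18 x 12 x 12 mm, 19 to 34 g. Origin: centre of its underside.
- bar_b: Silver offcut: square bar end 15 x 12 x 12 mm, 19 to 34 g. Origin: centre of its underside.
- ell: Silver offcut: L-shaped clipping about 20 x 18 mm, 10 mm high, 20 to 35 g. Origin: centre of its underside.
- watch_case: Silver pocket watch case lying on the board at one side, 48 mm across, 14.5 mm thick, with crown and bow out to 41 mm from its centre along its x. Not to be moved. Origin: centre of its underside.
- loupe: Black horn loupe standing on the board at the other side, 34 mm across at the foot, 30 mm high. Not to be moved. Origin: centre of its underside.
- tweezers: Steel tweezers lying along y by the board's back gallery, about 110 mm long, 13 mm wide, 5 mm high. Not to be moved. Origin: on its underside, 70 mm from its bow end and 40 mm from its points.
- ring_box: Red lacquered ring box (fixed), 61 x 61 x 45 mm, on the counter on the side of the board where the rack is not. Origin: centre of its underside.
- bench_block: Steel bench block 64 x 64 x 19 mm on the counter beside the rear of the board. Not to be moved. Origin: centre of its underside.
- pickle_jar: Amber glass jar with brass cap, 56 mm across, 75 mm high, on the counter beside the rear of the board. Not to be moved. Origin: centre of its underside.
There are look-alikes about, which are no part of the job. Leave any pink look-alike of the scraper alone. Of the things that look like the rack, take the one that is farthest to the robot's right at the start.

How it is judged:
By the outcome, as a careful person would: the job done as asked, in the order asked, and still so for the second after the job is handed in, with the robot touching nothing.
It also fails if it takes over 61 s, if anything falls off the work surface, if the arm or the gripper's body presses on something with over 40 N, if the wrist force passes 120 N, or if a joint passes its speed limit or range.

## Working session

There is one attempt and no reset: what is moved stays moved. The work goes in short steps, Python scripts to look and compute and a tool call to move; the robot and the scene stay as the last step left them, time stands still between calls to the robot, and variables do not carry over. Pictures are saved under pics/ and viewed, about 8 in all and at most 12, crops included, and the job is handed in when it is done.

Besides the shell and the picture viewer there is one more tool, called after "Request:" in YAML: its name, and indented under it one key for each argument. play_rows: Moves the arm, as the interface text tells. Shifts and turns lie within -1 to 1; 1 stands for 1000 mm of shift or 2 pi rad of turn. Its arguments: {"type":"object","properties":{"motion":{"type":"array","items":{"type":"array","items":{"type":"number"}}},"squeeze":{"type":"number"}},"required":["motion"]}

```bash
mkdir -p pics
python3 - <<'E'
from workcell import *
import cv2,json
print(read_state())
for n in("side","top"):
    i=camera_info(n); print(n,i)
    cv2.imwrite(f"pics/{n}0.png",cv2.cvtColor(read_camera(n),cv2.COLOR_RGB2BGR))
E
```

```text
{'time': 0.0, 'q': array([ 1.12708060e+00,  2.64785315e-01,  1.60535615e+00,  1.61773828e-05,
        1.27369548e+00, -3.68858762e-02]), 'joint_vel': array([ 0.00037726, -0.00075841,  0.00113424,  0.0013375 , -0.00016331,
       -0.00138582]), 'joint_torque': array([ 1.27406762e-03, -5.15137589e+01, -3.67300165e+01, -6.07495008e-05,
        1.33026016e-02, -1.01891752e-05]), 'tool_pos': array([0.26674019, 0.61918654, 0.19345008]), 'tcp_rot': array([-0.6345449 , -3.07627947,  0.00341765]), 'wrist_force': array([-0.32277961, -0.57446877,  0.56915918]), 'torque': array([-0.08033423,  0.00498464,  0.01949735]), 'width': 0.9989653177130278}
side {'intrinsics': array([[438.54132982,   0.        , 282.10466635],
       [  0.        , 438.54132982, 207.48761904],
       [  0.        ,   0.        ,   1.        ]]), 'dist_coeffs': array([-0.04492341,  0.        ,  0.        ,  0.        ,  0.        ]), 'pose': array([[-0.84587106, -0.3168938 ,  0.429046  ,  0.03154904],
       [-0.5332795 ,  0.51862461, -0.66831242,  0.96069718],
       [-0.01072975, -0.79410757, -0.60768251,  0.85842779],
       [ 0.        ,  0.        ,  0.        ,  1.        ]])}
top {'intrinsics': array([[398.47001798,   0.        , 276.93393561],
       [  0.        , 398.47001798, 211.6327756 ],
       [  0.        ,   0.        ,   1.        ]]), 'dist_coeffs': array([-0.07915188,  0.        ,  0.        ,  0.        ,  0.        ]), 'pose': array([[ 0.02397407, -0.99572237,  0.08923115,  0.50294172],
       [-0.99957353, -0.02536372, -0.0144722 ,  0.05767509],
       [ 0.01667352, -0.08884614, -0.9959058 ,  1.04755482],
       [ 0.        ,  0.        ,  0.        ,  1.        ]])}
```

View pics/top0.png

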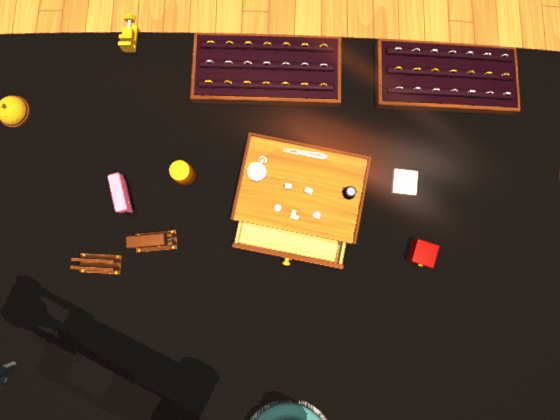

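View pics/side0.png

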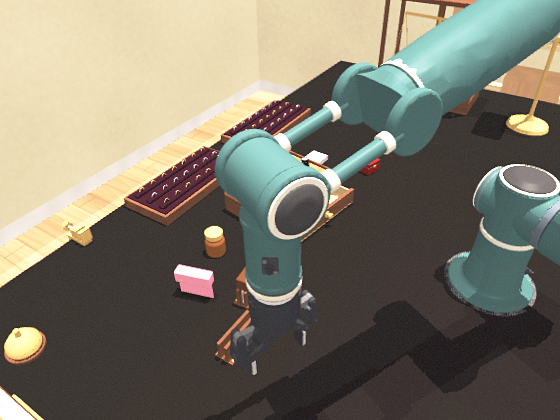

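The top view shows the board around (300,190) with its drawer open. A rack holding a brown scraper is at (151,241), and an empty look-alike rack is farther left at (96,264). The pink look-alike scraper is at (120,193), the jar at (181,172), the bench block at (405,182) and the ring box at (424,253). The rack farthest to the robot's right is (151,241). I'll check it and the board in enlarged crops.

```bash
cat > h.py <<'E'
from workcell import *
import cv2, numpy as np
from scipy.spatial.transform import Rotation as R
def p2w(n,px,z):
    i=camera_info(n); K,d,T=i["intrinsics"],i["dist_coeffs"],i["pose"]
    u=cv2.undistortPoints(np.array(px,float).reshape(-1,1,2),K,d).reshape(-1,2)
    r=np.c_[u,np.ones(len(u))]@T[:3,:3].T; o=T[:3,3]
    z=np.broadcast_to(z,len(u))
    return o+r*((z-o[2])/r[:,2])[:,None]
def w2p(n,P):
    i=camera_info(n); T=np.linalg.inv(i["pose"])
    return cv2.projectPoints(np.array(P,float).reshape(-1,1,3),cv2.Rodrigues(T[:3,:3])[0],T[:3,3],i["intrinsics"],i["dist_coeffs"])[0].reshape(-1,2)
def crop(n,name,x0,y0,w,h,s,img=None):
    im=cv2.cvtColor(read_camera(n),cv2.COLOR_RGB2BGR) if img is None else img
    c=cv2.resize(im[y0:y0+h,x0:x0+w],None,fx=s,fy=s,interpolation=cv2.INTER_CUBIC)
    cv2.imwrite(f"pics/{name}.png",c)
E
python3 - <<'E'
from h import *
im=cv2.imread("pics/top0.png")
crop("top","c1",225,128,155,145,5 if 0 else 4,im)
a=im[165:285,60:190]; a=cv2.resize(a,None,fx=6,fy=5 and 6,interpolation=cv2.INTER_CUBIC)
a=cv2.convertScaleAbs(a,alpha=1.6,beta=25)[:600]
cv2.imwrite("pics/c2.png",a[240:600])
E
```

```text
(no output)
```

View pics/c1.png

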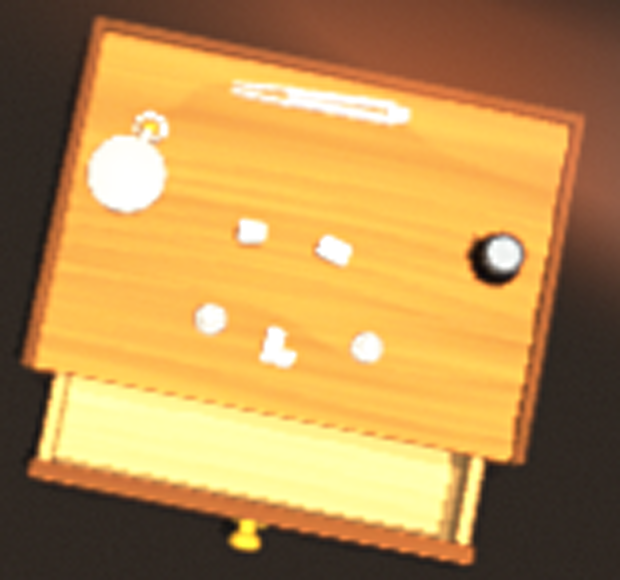

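View pics/c2.png

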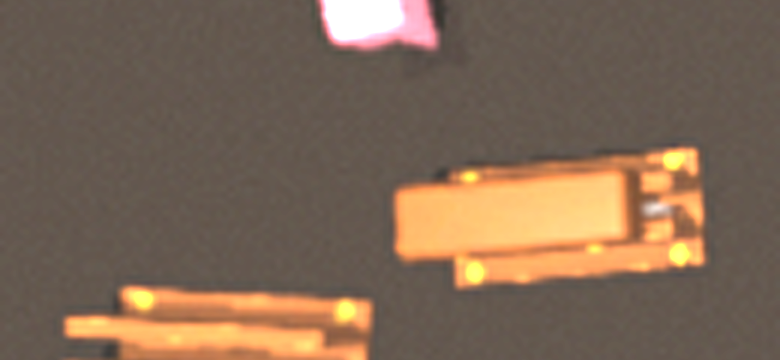

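Run:
```python
from h import *
np.set_printoptions(precision=4,suppress=True)
m1=lambda a:[( 225+(u+.5)/4-.5,128+(v+.5)/4-.5) for u,v in a]
m2=lambda a:[( 60+(u+.5)/6-.5,205+(v+.5)/6-.5) for u,v in a]
def rect(P,name):
    c=P[:,:2].mean(0); print(name,c,"sides",[round(float(np.linalg.norm(P[i,:2]-P[(i+1)%4,:2])),4) for i in range(4)],
     "ang(01)",[round(float(np.degrees(np.arctan2(*(P[j,:2]-P[i,:2])[::-1]))),2) for i,j in((0,1),(3,2),(0,3),(1,2))]); return c
h=p2w("top",m2([(396,188),(630,172),(632,240),(400,258)]),.089); rect(h,"handle top")
r=p2w("top",m2([(448,170),(697,149),(704,264),(456,288)]),.005)
rect(r,"rack base@5mm")
print(p2w("top",m2([(470,177),(674,160),(680,254),(475,272)]),.055), "brass dots if at .055/.005")
b=p2w("top",m1([(97,18),(583,117),(523,463),(23,367)]),[.083]*4); c=rect(b,"board@83")
Lc=p2w("top",m1([(23,367),(523,463)]),.075); print("lip ends",Lc)
ang=np.radians(np.mean([np.degrees(np.arctan2(*(b[1]-b[0])[:2][::-1])),np.degrees(np.arctan2(*(b[2]-b[3])[:2][::-1]))]))+np.pi/2
print("board yaw",np.degrees(ang))
ux=np.array([np.cos(ang),np.sin(ang)]);uy=np.array([-ux[1],ux[0]])
for n,uv,z in [("watch",(126,174),.0895),("bow",(152,125),.08),("loupe top",(503,253),.105),("loupe foot",(495,260),.075),("bar1",(252,232),.087),("bar2",(334,250),.087),("but1",(211,319),.083),("but2",(367,347),.083),("ell",(277,350),.085),("tw1",(233,90),.078),("tw2",(408,110),.078),("pull",(243,548),.039),("drawerfrontL",(30,470),.058),("drawerfrontR",(472,558),.058)]:
    w=p2w("top",m1([uv]),z)[0]; d=w[:2]-c; print(n,w,"board",d@ux,d@uy)
for n,uv,z in [("jar",(181,172),.075),("block",(405,182),.019),("ringbox",(425,252),.045)]:
    w=p2w("top",[uv],z)[0]; d=w[:2]-c; print(n,w,"board",d@ux,d@uy)
```

```text
handle top [0.5114 0.3592] sides [0.0953, 0.0273, 0.0944, 0.0282] ang(01) [-84.55, -83.98, -173.63, -175.67]
rack base@5mm [0.5115 0.3583] sides [0.1102, 0.0502, 0.1094, 0.0517] ang(01) [-83.67, -82.89, -173.13, -174.0]
[[0.5267 0.3893 0.055 ]
 [0.5361 0.3039 0.055 ]
 [0.4973 0.2997 0.055 ]
 [0.4874 0.3852 0.055 ]] brass dots if at .055/.005
board@83 [ 0.6505 -0.015 ] sides [0.308, 0.2182, 0.3091, 0.2212] ang(01) [-100.04, -99.47, 170.09, 170.37]
lip ends [[ 0.5682  0.1569  0.075 ]
 [ 0.5169 -0.1505  0.075 ]]
board yaw -9.752997929989721
watch [0.6866 0.0968 0.0895] board 0.016624163104566526 0.11632091730987283
bow [0.7195 0.0821 0.08  ] board 0.05158588684432948 0.107370141701482
loupe top [ 0.6419 -0.1311  0.105 ] board 0.01122189076581114 -0.11587750238725057
loupe foot [ 0.6418 -0.1321  0.075 ] board 0.01131115214127393 -0.11692023233783626
bar1 [0.6533 0.0192 0.087 ] board -0.0030265105100421245 0.034175202143468406
bar2 [ 0.6436 -0.031   0.087 ] board -0.004102305483048891 -0.01696782946906658
but1 [0.5998 0.0428 0.083 ] board -0.05974667868646369 0.04841203101585159
but2 [ 0.5851 -0.0525  0.083 ] board -0.05806104834335711 -0.048056672721460955
ell [0.5817 0.0024 0.085 ] board -0.07069496844704502 0.005498623909322103
tw1 [0.7435 0.0325 0.078 ] board 0.08359507386147177 0.06257853260126542
tw2 [ 0.734  -0.0766  0.078 ] board 0.09276154185113218 -0.04654603863327923
pull [0.46   0.0186 0.039 ] board -0.19338493662573125 0.0008252476155043986
drawerfrontL [0.5056 0.1521 0.058 ] board -0.17108512071691281 0.14019139759481153
drawerfrontR [ 0.4577 -0.1228  0.058 ] board -0.17173083844547263 -0.13892490889476056
jar [0.6825 0.2834 0.075 ] board -0.018954446346047545 0.2995284824679258
block [ 0.6825 -0.2943  0.019 ] board 0.07883491417937018 -0.26984309069378487
ringbox [ 0.4991 -0.3368  0.045 ] board -0.09468623232063993 -0.34284389208551597
```

Look-alikes:
- The walnut scraper in the rack at (151,241) is mine. It is brown and sits in the right-most rack.
- The pink scraper at (120,193) is not mine.
- The empty rack at (96,264) is farther left, so it is not mine.

The crop confirms this. The measured sizes match the description: handle 95×28 mm, base 110×50 mm, board 309×220 mm. Next I'll plan the approach.

```bash
cat >> h.py <<'E'
def cur():
    s=read_state(); r=R.from_rotvec(s["tcp_rot"]).as_matrix()
    return np.array([*s["tool_pos"],np.degrees(np.arctan2(r[1,1],r[0,1]))]),s
def plan(p,wps):
    """p: x,y,z,yaw(deg) of tool y; wps: (x,y,z,yaw,nrows,open)"""
    p=np.array(p,float)
    for *t,n,o in wps:
        t=np.array(t,float); d=t-p; d[3]=(d[3]+180)%360-180; q=p.copy(); out=[]
        for k in range(1,n+1):
            a=np.radians(q[3]); ty=np.array([np.cos(a),np.sin(a)]); tx=np.array([-ty[1],ty[0]])
            g=p+d*k/n; s=g-q
            out.append([round(float(v),4) for v in (s[:2]@tx,s[:2]@ty,-s[2],-s[3]/360)]+[o]); q=g
        print("->",np.round(t,4),"max mm/row",round(float(np.linalg.norm(d[:3])/n*1000),1)); [print("  ",r) for r in out]; p=t
BY=-9.75; BC=np.array([.6505,-.015])
def bw(x,y):
    a=np.radians(BY); return BC+x*np.array([np.cos(a),np.sin(a)])+y*np.array([-np.sin(a),np.cos(a)])
E
python3 - <<'E'
from h import *
p,s=cur(); print(p)
plan(p,[(.5115,.3588,.195,6,10,85)])
E
```

```text
[ 0.26674029  0.61924583  0.19357345 66.69295634]
-> [0.5115 0.3588 0.195  6.    ] max mm/row 35.7
   [-0.0328, -0.0142, -0.0001, 0.0169, 85]
   [-0.0341, -0.0107, -0.0001, 0.0169, 85]
   [-0.035, -0.007, -0.0001, 0.0169, 85]
   [-0.0356, -0.0033, -0.0001, 0.0169, 85]
   [-0.0357, 0.0005, -0.0001, 0.0169, 85]
   [-0.0355, 0.0043, -0.0001, 0.0169, 85]
   [-0.0348, 0.008, -0.0001, 0.0169, 85]
   [-0.0338, 0.0116, -0.0001, 0.0169, 85]
   [-0.0324, 0.0152, -0.0001, 0.0169, 85]
   [-0.0306, 0.0185, -0.0001, 0.0169, 85]
```

Request:
play_rows:
  motion:
    - [-0.0328,-0.0142,0,0.0169,85]
    - [-0.0341,-0.0107,0,0.0169,85]
    - [-0.035,-0.007,0,0.0169,85]
    - [-0.0356,-0.0033,0,0.0169,85]
    - [-0.0357,0.0005,0,0.0169,85]

```text
time: 0.72
tool_pos: [0.3898, 0.4885, 0.1941]
tcp_rot: [-1.424, -2.8, 0.002]
wrist_force: [0.1, 0.7, -1.2]
width: 0.995
```

Request:
play_rows:
  motion:
    - [-0.0355,0.0043,0,0.0169,85]
    - [-0.0348,0.008,0,0.0169,85]
    - [-0.0338,0.0116,0,0.0169,85]
    - [-0.0324,0.0152,0,0.0169,85]
    - [-0.0306,0.0185,0,0.0169,85]

```text
time: 1.35
tool_pos: [0.5119, 0.3581, 0.1942]
tcp_rot: [-2.109, -2.328, 0.002]
wrist_force: [0.2, 0.5, 0.5]
width: 0.996
```

Request:
play_rows:
  motion:
    - [0,0,0,0,85]
    - [0,0,0,0,85]

```text
time: 1.6
tool_pos: [0.511, 0.3593, 0.1943]
tcp_rot: [-2.104, -2.332, 0.001]
wrist_force: [-0.1, 0.2, -0.1]
width: 0.999
```

Run:
```python
from h import *
p,s=cur(); print(p,s["time"])
im=cv2.cvtColor(read_camera("top"),cv2.COLOR_RGB2BGR); im2=cv2.cvtColor(read_camera("side"),cv2.COLOR_RGB2BGR)
a=cv2.resize(cv2.convertScaleAbs(im[200:300,60:200],alpha=1.4,beta=20),None,fx=4,fy=4)
b=cv2.resize(cv2.convertScaleAbs(im2[180:380,160:360],alpha=1.3,beta=20),None,fx=2,fy=2)[:400,:400]
c=np.zeros((600,800,3),np.uint8); c[:200*2,:400]=b; c[400:600,:560]=a[100:300]
cv2.imwrite("pics/c3.png",c)
plan(p,[(.5115,.3588,p[2],6,1,85),(.5115,.3588,.058,6,5,85)])
```

```text
[0.51102931 0.35926623 0.19429531 5.87219221] 1.6
-> [0.5115 0.3588 0.1943 6.    ] max mm/row 0.7
   [-0.0005, 0.0004, -0.0, -0.0004, 85]
-> [0.5115 0.3588 0.058  6.    ] max mm/row 27.3
   [0.0, 0.0, 0.0273, -0.0, 85]
   [0.0, 0.0, 0.0273, -0.0, 85]
   [0.0, 0.0, 0.0273, -0.0, 85]
   [0.0, 0.0, 0.0273, -0.0, 85]
   [0.0, 0.0, 0.0273, -0.0, 85]
```

View pics/c3.png

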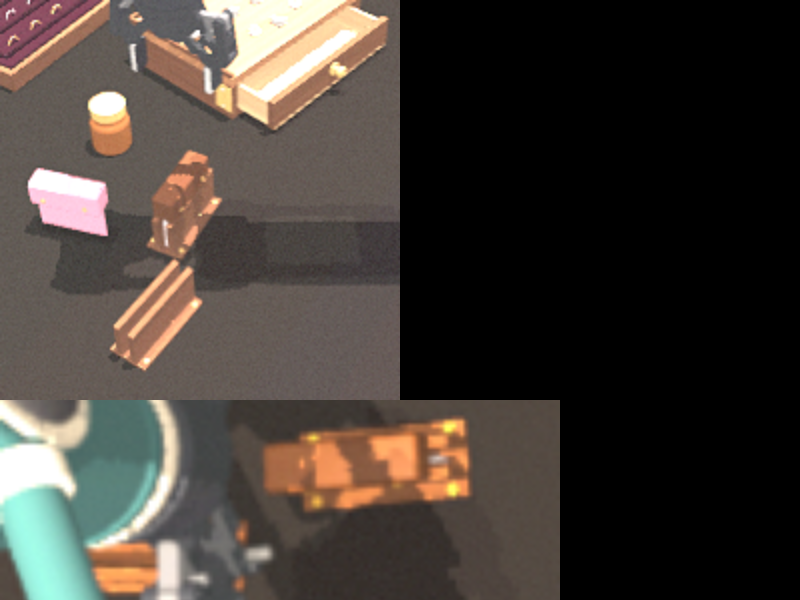

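Run:
```python
from h import *
p,s=cur(); print(p,s["q"])
r=R.from_rotvec(s["tcp_rot"]).as_matrix()
for n in("top","side"):
    print(n,w2p(n,[s["tool_pos"]+r@v for v in([0,0,0],[0,.05,0],[0,-.05,0],[0,0,-.1])]).round(1).tolist())
    im=cv2.cvtColor(read_camera(n),cv2.COLOR_RGB2BGR)
    if n=="top": A=im
    else: B=im
cv2.imwrite("pics/c4.png",np.hstack([cv2.convertScaleAbs(A[110:410,0:300],alpha=1.3,beta=20),cv2.convertScaleAbs(B[80:380,100:400],alpha=1.3,beta=20)]))
```

```text
[0.51071979 0.35984568 0.19449081 5.93274567] [5.73669861e-01 1.70542957e-01 1.71698724e+00 4.46109401e-04
 1.25468536e+00 4.69985136e-01]
top [[129.7, 239.8], [128.6, 216.6], [131.0, 263.1], [111.5, 238.7]]
side [[248.4, 235.1], [229.9, 229.1], [267.6, 241.4], [245.7, 200.3]]
```

View pics/c4.png

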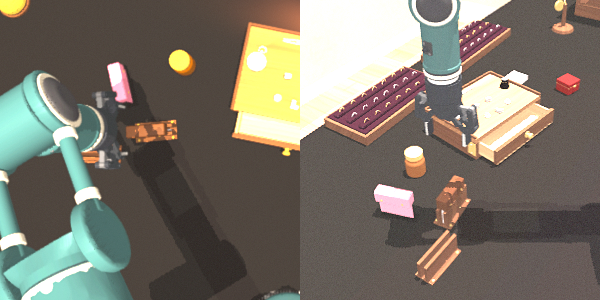

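The gripper is above the right rack: its fingertips appear where the TCP projects, at top (130,240) and side (248,235). Now I'll descend and grip.

Request:
play_rows:
  motion:
    - [-0.0008,0.0005,0.03,0,85]
    - [0,0,0.03,0,85]
    - [0,0,0.03,0,85]
    - [0,0,0.03,0,85]
    - [0,0,0.017,0,85]

```text
time: 2.42
tool_pos: [0.5106, 0.3585, 0.0559]
tcp_rot: [-2.103, -2.333, 0.004]
wrist_force: [-0.7, -0.7, 0.2]
width: 0.996
```

Request:
play_rows:
  motion:
    - [0,0,0,0,85]
    - [0,0,0,0,60]
    - [0,0,0,0,40]
    - [0,0,0,0,20]
    - [0,0,0,0,10]
  squeeze: 60

```text
time: 3.05
tool_pos: [0.5124, 0.3586, 0.0584]
tcp_rot: [2.105, 2.332, 0.001]
wrist_force: [0.0, -0.4, -0.3]
width: 0.139
```

Request:
play_rows:
  motion:
    - [0,0,0,0,10]
    - [0,0,0,0,10]
    - [0,0,0,0,10]
    - [0,0,0,0,10]

```text
time: 3.55
tool_pos: [0.5121, 0.3585, 0.0577]
tcp_rot: [-2.105, -2.332, 0.0]
wrist_force: [-0.3, -0.4, -0.4]
width: 0.117
```

The width is 10 mm, so the fingers are not around the 30 mm handle. I need to look.

Run:
```python
from h import *
p,s=cur(); print(p,s["width"],s["wrist_force"])
A=cv2.cvtColor(read_camera("top"),cv2.COLOR_RGB2BGR);B=cv2.cvtColor(read_camera("side"),cv2.COLOR_RGB2BGR)
a=cv2.resize(cv2.convertScaleAbs(A[180:300,60:192],alpha=1.4,beta=20),None,fx=3,fy=3)
b=cv2.resize(cv2.convertScaleAbs(B[200:320,180:312],alpha=1.4,beta=20),None,fx=3,fy=3)
cv2.imwrite("pics/c5.png",np.hstack([a,b]))
```

```text
[0.51206156 0.35847917 0.05770825 5.85002678] 0.11675348991301286 [-0.28620802 -0.40928544 -0.43747334]
```

View pics/c5.png

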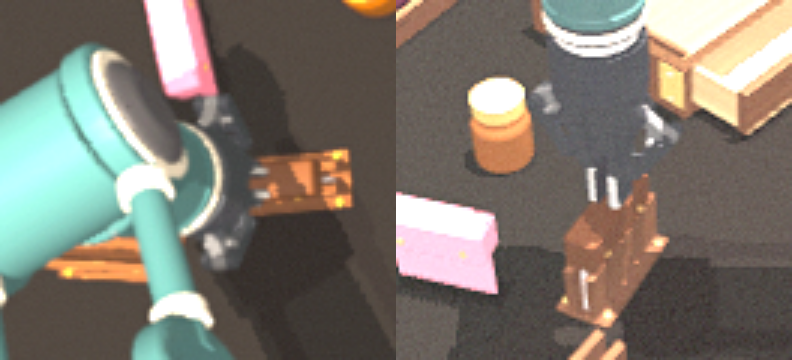

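Run:
```python
from h import *
p,s=cur(); t=s["tool_pos"]
a=np.radians(6);ux=np.array([np.cos(a),np.sin(a),0]);uy=np.array([-ux[1],ux[0],0]);c=np.array([.5115,.3588,0])
for n,o,in(("top",(60,180)),("side",(180,200))):
    f=lambda P:((w2p(n,P)-o)*3).round().astype(int)
    im=cv2.imread("pics/c5.png"); im=im[:,:396].copy() if n=="top" else im[:,396:].copy()
    print(n,"TCP",f([t]).tolist())
    def box(hx,hy,z0,z1,col):
        P=[c+sx*hx*ux+sy*hy*uy+[0,0,z] for z in(z0,z1) for sx,sy in((-1,-1),(1,-1),(1,1),(-1,1))]
        q=f(P); cv2.polylines(im,[q[:4]],True,col,1);cv2.polylines(im,[q[4:]],True,col,1)
        for i in range(4): cv2.line(im,q[i].tolist(),q[i+4].tolist(),col,1)
    box(.025,.055,0,.005,(0,255,0)); box(.014,.055,.005,.055,(255,255,0)); box(.015,.0475,.055,.089,(0,0,255))
    for z in(0,.03,.06): cv2.circle(im,f([t+[0,0,z]])[0].tolist(),3,(255,0,255),-1)
    globals()[n]=im
cv2.imwrite("pics/c6.png",np.hstack([top,side]))
```

```text
top TCP [[268, 181]]
side TCP [[214, 228]]
```

View pics/c6.png

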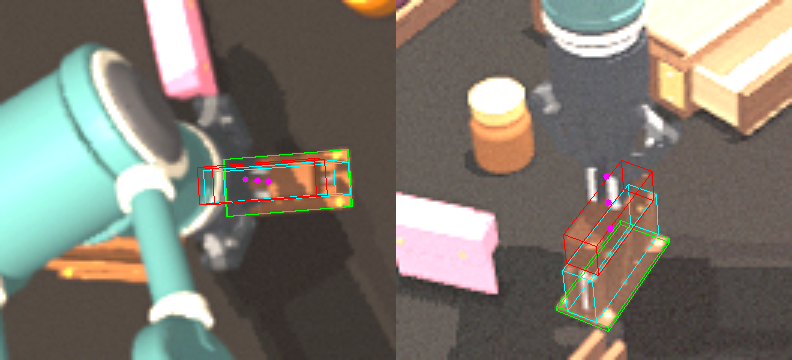

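Run:
```python
from h import *
P=cv2.undistortPoints
def ray(n,px):
    a=p2w(n,[px],0)[0]; b=p2w(n,[px],.1)[0]; return a,(b-a)/.1
for tp,sp in(((146.5,238.7),(250.2,268)),((148,238.7),(250.2,269.5)),((145,238.7),(250.2,266))):
    (a,d),(b,e)=ray("top",tp),ray("side",sp)
    z=np.linalg.lstsq(np.c_[d,-e],b-a,rcond=None)[0]; print(a+d*z[0],b+e*z[1])
print(cur()[0],cur()[1]["q"])
# top frame, open gripper from c3/c4: pads
```

```text
[0.51543465 0.35800099 0.08380567] [0.51469793 0.35758829 0.08366751]
[0.51562767 0.35645272 0.07689395] [0.51587026 0.35658889 0.07693903]
[0.51522665 0.35910022 0.09197945] [0.51368651 0.35823872 0.0916879 ]
[0.51205717 0.35845563 0.05770621 5.85511372] [ 5.70909152e-01  2.87147428e-01  1.84153436e+00 -1.87977066e-05
  1.01306321e+00  4.68728085e-01]
```

Request:
play_rows:
  motion:
    - [0,0,-0.03,0,10]
    - [0,0,-0.03,0,10]
    - [0,0,0,0,10]
    - [0,0,0,0,10]

```text
time: 4.15
tool_pos: [0.5117, 0.3582, 0.1171]
tcp_rot: [-2.105, -2.332, 0.001]
wrist_force: [-0.4, -0.5, -0.3]
width: 0.115
```

Run:
```python
from h import *
p,s=cur(); t=s["tool_pos"]; print(p,s["width"])
out=[]
for n,w,h in(("side",66,60),("top",66,60)):
    q=w2p(n,[t])[0]; x0,y0=int(q[0])-33,int(q[1])-34
    im=cv2.cvtColor(read_camera(n),cv2.COLOR_RGB2BGR)[y0:y0+h,x0:x0+w]
    im=cv2.resize(cv2.convertScaleAbs(im,alpha=1.3,beta=15),None,fx=6,fy=6,interpolation=cv2.INTER_CUBIC)
    for z in(0,.02,.04):
        g=((w2p(n,[t+[0,0,z]])[0]-[x0,y0]+.5)*6).round().astype(int)
        cv2.drawMarker(im,g.tolist(),(255,0,255),cv2.MARKER_CROSS,8,1)
    out.append(im)
cv2.imwrite("pics/c7.png",np.hstack(out))
```

```text
[0.51170758 0.35817859 0.11711268 5.85132945] 0.11516097712479689
```

View pics/c7.png

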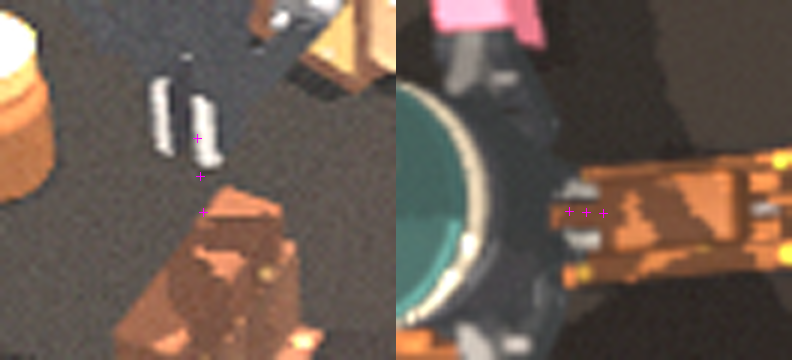

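The picture shows the fingertips about 30–36 mm above the reported TCP: in the side crop the tips are at (190,160) and the TCP cross at (203,212). The x/y position is right. So the fingers closed just above the handle. I'll go about 33 mm deeper.

Request:
play_rows:
  motion:
    - [0,0,0,0,85]
    - [0,0,0,0,85]
    - [0,0,0,0,85]
    - [0,0,0,0,85]
    - [0,0,0.022,0,85]

```text
time: 4.88
tool_pos: [0.5141, 0.3597, 0.098]
tcp_rot: [2.104, 2.331, 0.008]
wrist_force: [-0.0, 0.2, 0.0]
width: 0.993
```

Request:
play_rows:
  motion:
    - [0,0,0.02,0,85]
    - [0,0,0.02,0,85]
    - [0,0,0.015,0,85]
    - [0,0,0.013,0,85]
    - [0,0,0,0,85]

```text
time: 5.5
tool_pos: [0.5112, 0.3579, 0.0262]
tcp_rot: [-2.105, -2.331, 0.004]
wrist_force: [-0.2, 0.4, 0.8]
width: 0.995
```

Request:
play_rows:
  motion:
    - [0,0,0,0,60]
    - [0,0,0,0,40]
    - [0,0,0,0,20]
    - [0,0,0,0,20]
    - [0,0,0,0,20]
  squeeze: 60

```text
time: 6.12
tool_pos: [0.513, 0.359, 0.0289]
tcp_rot: [2.105, 2.332, 0.003]
wrist_force: [-0.5, 0.5, 3.8]
width: 0.338
```

Request:
play_rows:
  motion:
    - [0,0,0,0,20]
    - [0,0,0,0,20]
    - [0,0,-0.01,0,20]
    - [0,0,-0.02,0,20]
    - [0,0,-0.03,0,20]
  squeeze: 90

```text
time: 6.75
tool_pos: [0.5109, 0.3577, 0.0877]
tcp_rot: [-2.105, -2.331, 0.005]
wrist_force: [0.0, 0.5, -1.0]
width: 0.33
```

Request:
play_rows:
  motion:
    - [0,0,-0.03,0,20]
    - [0,0,-0.03,0,20]
    - [0,0,0,0,20]

```text
time: 7.12
tool_pos: [0.5142, 0.3599, 0.152]
tcp_rot: [2.104, 2.331, 0.011]
wrist_force: [0.0, 0.2, -2.0]
width: 0.331
```

Run:
```python
from h import *
p,s=cur(); t=s["tool_pos"]; print(p,s["width"],s["wrist_force"],s["torque"],s["q"])
for n,(x0,y0,w,h) in(("side",(195,190,100,120)),("top",(70,190,100,120))):
    im=cv2.cvtColor(read_camera(n),cv2.COLOR_RGB2BGR)[y0:y0+h,x0:x0+w]
    globals()[n]=cv2.resize(cv2.convertScaleAbs(im,alpha=1.3,beta=15),None,fx=4,fy=4,interpolation=cv2.INTER_CUBIC)
cv2.imwrite("pics/c8.png",np.hstack([side,top]))
a=.0; x,y=bw(-.032,.027); z=p[2]
print(bw(-.032,.027))
plan(p,[(x,y,z,BY,11,20)])
```

```text
[0.51419856 0.35989826 0.15202749 5.84784294] 0.33113346900929796 [ 0.01137445  0.22469674 -2.02211871] [-0.01845325  0.00217705 -0.03263483] [5.70917433e-01 1.99848172e-01 1.76254270e+00 1.28010773e-04
 1.17219424e+00 4.68793909e-01]
[0.62353464 0.0170292 ]
-> [ 0.6235  0.017   0.152  -9.75  ] max mm/row 32.7
   [-0.032, 0.0067, -0.0, 0.0039, 20]
   [-0.0318, 0.0075, -0.0, 0.0039, 20]
   [-0.0316, 0.0083, -0.0, 0.0039, 20]
   [-0.0314, 0.0091, -0.0, 0.0039, 20]
   [-0.0312, 0.0098, -0.0, 0.0039, 20]
   [-0.0309, 0.0106, -0.0, 0.0039, 20]
   [-0.0307, 0.0114, -0.0, 0.0039, 20]
   [-0.0304, 0.0121, -0.0, 0.0039, 20]
   [-0.0301, 0.0129, -0.0, 0.0039, 20]
   [-0.0297, 0.0136, -0.0, 0.0039, 20]
   [-0.0294, 0.0144, -0.0, 0.0039, 20]
```

View pics/c8.png

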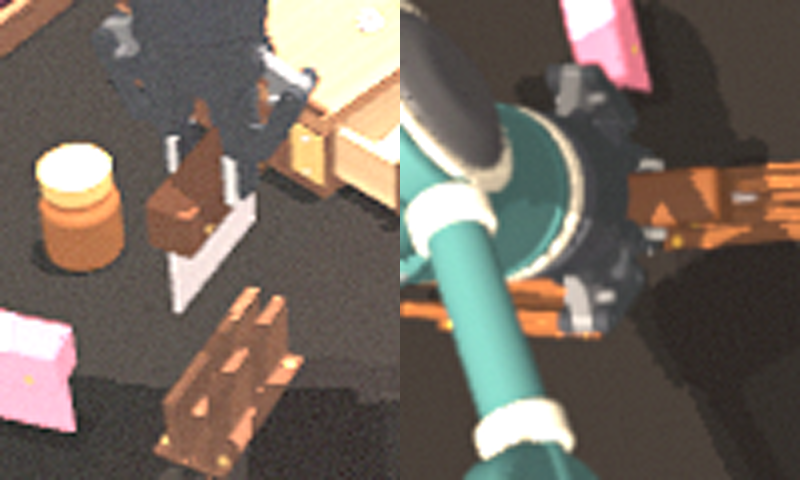

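The scraper hangs square in the grip, clear of the rack, with the blade lower edge at about (215,255) in the left crop. Next I'll move above the gap between the bars and the front pieces.

Run:
```python
from h import *
x,y=bw(-.031,.027)
plan((.5117,.3582,.1471,5.85),[(x,y,.1471,BY,10,20)])
```

```text
-> [ 0.6245  0.0169  0.1471 -9.75  ] max mm/row 36.0
   [-0.0351, 0.0077, -0.0, 0.0043, 20]
   [-0.0349, 0.0087, -0.0, 0.0043, 20]
   [-0.0346, 0.0096, -0.0, 0.0043, 20]
   [-0.0344, 0.0106, -0.0, 0.0043, 20]
   [-0.0341, 0.0115, -0.0, 0.0043, 20]
   [-0.0337, 0.0124, -0.0, 0.0043, 20]
   [-0.0334, 0.0134, -0.0, 0.0043, 20]
   [-0.033, 0.0143, -0.0, 0.0043, 20]
   [-0.0326, 0.0151, -0.0, 0.0043, 20]
   [-0.0322, 0.016, -0.0, 0.0043, 20]
```

Request:
play_rows:
  motion:
    - [-0.0351,0.0077,0,0.0043,20]
    - [-0.0349,0.0087,0,0.0043,20]
    - [-0.0346,0.0096,0,0.0043,20]
    - [-0.0344,0.0106,0,0.0043,20]
    - [-0.0341,0.0115,0,0.0043,20]

```text
time: 7.85
tool_pos: [0.567, 0.1862, 0.1452]
tcp_rot: [-2.257, -2.182, 0.006]
wrist_force: [0.4, 0.6, -1.1]
width: 0.335
```

Request:
play_rows:
  motion:
    - [-0.0337,0.0124,0,0.0043,20]
    - [-0.0334,0.0134,0,0.0043,20]
    - [-0.033,0.0143,0,0.0043,20]
    - [-0.0326,0.0151,0,0.0043,20]
    - [-0.0322,0.016,0,0.0043,20]

```text
time: 8.48
tool_pos: [0.6236, 0.0161, 0.1451]
tcp_rot: [-2.399, -2.024, 0.005]
wrist_force: [1.0, 0.0, -2.2]
width: 0.336
```

Request:
play_rows:
  motion:
    - [0,0,0,0,20]
    - [0,0,0,0,20]
    - [0,0,0,0,20]
    - [0,0,0,0,20]

```text
time: 8.98
tool_pos: [0.6247, 0.0181, 0.1475]
tcp_rot: [-2.398, -2.029, 0.001]
wrist_force: [-0.4, -0.5, -0.9]
width: 0.332
```

Run:
```python
from h import *
p,s=cur(); print(p,s["width"],s["wrist_force"],s["joint_vel"].round(3))
c=p[:2]-BC; a=np.radians(BY); print("board",c@[np.cos(a),np.sin(a)],c@[-np.sin(a),np.cos(a)])
```

```text
[ 0.62474542  0.01810937  0.14752577 -9.55113414] 0.33191048066135004 [-0.40455536 -0.50248801 -0.92003267] [-0.003 -0.002 -0.006 -0.002  0.001  0.   ]
board -0.030989640882305977 0.028269611334678608
```

Request:
play_rows:
  motion:
    - [0,0,0.02,0,20]
    - [0,0,0.02,0,20]
    - [0,0,0.008,0,20]
    - [0,0,0.002,0,20]
    - [0,0,0,0,20]

```text
time: 9.6
tool_pos: [0.6251, 0.0171, 0.0972]
tcp_rot: [-2.4, -2.027, 0.0]
wrist_force: [-0.2, -0.0, -1.5]
width: 0.332
```

Run:
```python
from h import *
p,s=cur(); print(p,s["wrist_force"])
im=[]
for n,(x0,y0,w,h) in(("side",(270,120,130,120)),("top",(215,120,160,120))):
    i=cv2.cvtColor(read_camera(n),cv2.COLOR_RGB2BGR)[y0:y0+h,x0:x0+w]
    if n=="top": i=cv2.convertScaleAbs(i,alpha=.7)
    im.append(cv2.resize(i,None,fx=2.75,fy=2.75,interpolation=cv2.INTER_CUBIC))
cv2.imwrite("pics/c9.png",np.hstack(im))
```

```text
[ 0.62508928  0.01711101  0.09724917 -9.6331449 ] [-0.22418538 -0.01370275 -1.51089199]
```

Request:
play_rows:
  motion:
    - [0,-0.008,0,0,20]
    - [0,-0.013,0,0,20]
    - [0,-0.013,0,0,20]
    - [0,-0.013,0,0,20]
    - [0,-0.013,0,0,20]

```text
time: 10.32
tool_pos: [0.5649, 0.0274, 0.0979]
tcp_rot: [2.4, 2.027, 0.0]
wrist_force: [0.7, 1.0, -0.7]
width: 0.336
```

Request:
play_rows:
  motion:
    - [0,-0.013,0,0,20]
    - [0,-0.013,0,0,20]
    - [0,-0.007,0,0,20]
    - [0,0,0,0,20]
    - [0,0,0,0,20]

```text
time: 10.95
tool_pos: [0.5339, 0.0327, 0.098]
tcp_rot: [2.4, 2.027, 0.001]
wrist_force: [-0.0, 0.4, -1.4]
width: 0.331
```

Run:
```python
from h import *
p,s=cur(); print(p,s["wrist_force"])
A=cv2.cvtColor(read_camera("top"),cv2.COLOR_RGB2BGR);cv2.imwrite("pics/t10.png",A)
o=cv2.imread("pics/top0.png")
# bright grey (low saturation) blobs on board/drawer region
for n,im in(("before",o),("now",A)):
    h=cv2.cvtColor(im,cv2.COLOR_BGR2HSV); m=((h[...,2]>170)&(h[...,1]<60)).astype(np.uint8)
    k,_,st,ce=cv2.connectedComponentsWithStats(m)
    print(n,[(int(st[i,4]),*p2w("top",[ce[i]],.083)[0][:2].round(3).tolist(),ce[i].round(0).tolist()) for i in range(1,k) if 228<ce[i][0]<375 and 125<ce[i][1]<275 and st[i,4]>4])
```

```text
[ 0.53393662  0.0326988   0.09795717 -9.62635651] [-0.01370475  0.41407625 -1.3883349 ]
before [(165, 0.736, -0.029, [308.0, 153.0]), (313, 0.691, 0.096, [257.0, 170.0]), (33, 0.654, 0.019, [287.0, 185.0]), (43, 0.644, -0.031, [308.0, 190.0]), (54, 0.645, -0.136, [351.0, 191.0]), (41, 0.6, 0.043, [277.0, 207.0]), (52, 0.582, 0.003, [294.0, 215.0]), (40, 0.585, -0.052, [316.0, 214.0])]
now [(166, 0.736, -0.029, [308.0, 153.0]), (314, 0.691, 0.096, [257.0, 170.0]), (34, 0.654, 0.019, [288.0, 185.0]), (43, 0.644, -0.031, [308.0, 190.0]), (54, 0.645, -0.136, [351.0, 191.0]), (88, 0.553, 0.118, [246.0, 226.0]), (89, 0.556, -0.093, [333.0, 227.0]), (166, 0.485, 0.099, [253.0, 254.0]), (162, 0.488, -0.076, [325.0, 255.0]), (7, 0.468, 0.043, [276.0, 262.0])]
```

Request:
play_rows:
  motion:
    - [0,0,-0.03,0,20]
    - [-0.023,0.03,0,0,20]
    - [-0.023,0.031,0,0,20]
    - [-0.023,0.03,0,0,20]
    - [0,0,0,0,20]

```text
time: 11.62
tool_pos: [0.6138, -0.0526, 0.1278]
tcp_rot: [2.401, 2.023, 0.001]
wrist_force: [-1.1, 1.0, -2.5]
width: 0.333
```

Request:
play_rows:
  motion:
    - [0,0,0,0,20]
    - [0,0,0.015,0,20]
    - [0,0,0.012,0,20]
    - [0,0,0.003,0,20]
    - [0,0,0,0,20]

```text
time: 12.25
tool_pos: [0.6111, -0.0501, 0.0973]
tcp_rot: [-2.399, -2.027, 0.001]
wrist_force: [-0.1, -0.3, -0.5]
width: 0.333
```

Request:
play_rows:
  motion:
    - [0,-0.008,0,0,20]
    - [0,-0.013,0,0,20]
    - [0,-0.013,0,0,20]
    - [0,-0.013,0,0,20]
    - [0,-0.013,0,0,20]

```text
time: 12.88
tool_pos: [0.5514, -0.0403, 0.0979]
tcp_rot: [2.4, 2.027, 0.0]
wrist_force: [0.7, 0.0, -1.7]
width: 0.33
```

Request:
play_rows:
  motion:
    - [0,-0.013,0,0,20]
    - [0,-0.013,0,0,20]
    - [0,-0.007,0,0,20]
    - [0,0,0,0,20]
    - [0,0,0,0,20]

```text
time: 13.5
tool_pos: [0.5205, -0.035, 0.098]
tcp_rot: [2.4, 2.027, 0.001]
wrist_force: [0.3, 0.5, -1.9]
width: 0.332
```

Request:
play_rows:
  motion:
    - [0,0,-0.03,0,20]
    - [0.01,0.03,0,0,20]
    - [0.015,0.045,0,0,20]
    - [0.015,0.045,0,0,20]
    - [0.011,0.027,0,0,20]

```text
time: 14.12
tool_pos: [0.6761, -0.0091, 0.1275]
tcp_rot: [2.399, 2.027, 0.001]
wrist_force: [0.5, -0.1, -1.9]
width: 0.333
```

Request:
play_rows:
  motion:
    - [0,0,0,0,20]
    - [0,0,0,0,20]
    - [0,0,0.015,0,20]
    - [0,0,0.012,0,20]
    - [0,0,0.003,0,20]

```text
time: 14.75
tool_pos: [0.6717, -0.0095, 0.0969]
tcp_rot: [-2.399, -2.026, 0.004]
wrist_force: [-4.6, -0.3, 8.5]
width: 0.329
```

Request:
play_rows:
  motion:
    - [0,0,0,0,20]
    - [0,-0.008,0,0,20]
    - [0,-0.013,0,0,20]
    - [0,-0.013,0,0,20]
    - [0,-0.013,0,0,20]

```text
time: 15.38
tool_pos: [0.6258, -0.0011, 0.0978]
tcp_rot: [-2.4, -2.027, 0.0]
wrist_force: [1.3, -0.6, -1.6]
width: 0.329
```

Request:
play_rows:
  motion:
    - [0,-0.013,0,0,20]
    - [0,-0.013,0,0,20]
    - [0,-0.013,0,0,20]
    - [0,-0.013,0,0,20]
    - [0,-0.013,0,0,20]

```text
time: 16.0
tool_pos: [0.5623, 0.0096, 0.0979]
tcp_rot: [2.4, 2.027, 0.0]
wrist_force: [-0.5, -0.6, -1.4]
width: 0.336
```

Request:
play_rows:
  motion:
    - [0,-0.013,0,0,20]
    - [0,-0.013,0,0,20]
    - [0,-0.011,0,0,20]
    - [0,0,0,0,20]
    - [0,0,0,0,20]

```text
time: 16.62
tool_pos: [0.5269, 0.0156, 0.098]
tcp_rot: [2.4, 2.027, 0.001]
wrist_force: [0.0, -0.7, -2.1]
width: 0.329
```

Run:
```python
from h import *
p,s=cur(); print(p,s["wrist_force"],s["time"])
# back above the rack; commanded z now ~.0971 ; lift then travel
plan((*p[:2],.1471,p[3]),[(.5117,.3582,.1471,5.85,10,20)])
```

```text
[ 0.52693431  0.01562146  0.09800451 -9.62410303] [ 0.02437697 -0.71235257 -2.09927311] 16.625
-> [0.5117 0.3582 0.1471 5.85  ] max mm/row 34.3
   [0.0335, -0.0072, -0.0, -0.0043, 20]
   [0.0337, -0.0063, -0.0, -0.0043, 20]
   [0.0339, -0.0054, -0.0, -0.0043, 20]
   [0.034, -0.0045, -0.0, -0.0043, 20]
   [0.0341, -0.0036, -0.0, -0.0043, 20]
   [0.0342, -0.0027, -0.0, -0.0043, 20]
   [0.0342, -0.0017, -0.0, -0.0043, 20]
   [0.0343, -0.0008, -0.0, -0.0043, 20]
   [0.0343, 0.0001, -0.0, -0.0043, 20]
   [0.0343, 0.0011, -0.0, -0.0043, 20]
```

Request:
play_rows:
  motion:
    - [0,0,-0.025,0,20]
    - [0,0,-0.025,0,20]
    - [0.0335,-0.0072,0,-0.0043,20]
    - [0.0337,-0.0063,0,-0.0043,20]
    - [0.0339,-0.0054,0,-0.0043,20]

```text
time: 17.25
tool_pos: [0.5227, 0.1193, 0.1481]
tcp_rot: [2.315, 2.123, 0.001]
wrist_force: [0.5, -0.1, -0.6]
width: 0.332
```

Request:
play_rows:
  motion:
    - [0.034,-0.0045,0,-0.0043,20]
    - [0.0341,-0.0036,0,-0.0043,20]
    - [0.0342,-0.0027,0,-0.0043,20]
    - [0.0342,-0.0017,0,-0.0043,20]
    - [0.0343,-0.0008,0,-0.0043,20]

```text
time: 17.88
tool_pos: [0.5148, 0.291, 0.1478]
tcp_rot: [2.166, 2.275, 0.001]
wrist_force: [0.7, 0.4, -0.9]
width: 0.336
```

Request:
play_rows:
  motion:
    - [0.0343,0.0001,0,-0.0043,20]
    - [0.0343,0.0011,0,-0.0043,20]
    - [0,0,0,0,20]
    - [0,0,0,0,20]
    - [0,0,0,0,20]

```text
time: 18.5
tool_pos: [0.5115, 0.3573, 0.1476]
tcp_rot: [2.106, 2.331, -0.001]
wrist_force: [0.4, -0.4, -1.2]
width: 0.335
```

Run:
```python
from h import *
p,s=cur(); print(p,s["wrist_force"],s["torque"],s["time"])
A=cv2.cvtColor(read_camera("top"),cv2.COLOR_RGB2BGR);B=cv2.cvtColor(read_camera("side"),cv2.COLOR_RGB2BGR)
cv2.imwrite("pics/t11.png",A);cv2.imwrite("pics/s11.png",B)
up=lambda i,s:cv2.resize(i,None,fx=s,fy=s,interpolation=cv2.INTER_CUBIC)
# predicted blade bottom line drawn on side crop
a=np.radians(p[3]); ty=np.array([np.cos(a),np.sin(a),0]);tx=np.array([-ty[1],ty[0],0]); c=np.array([p[0],p[1],p[2]-.0201])
x0,y0=195,190
i=up(B[190:290,195:295],4)
q=((w2p("side",[c+.045*tx,c-.045*tx])-[x0,y0]+.5)*4).round().astype(int); print(q.tolist())
for k in q: cv2.drawMarker(i,k.tolist(),(0,255,0),cv2.MARKER_CROSS,8,1)
t=cv2.convertScaleAbs(up(A[128:273,228:373],2.75),alpha=.75)
c=np.zeros((400,800,3),np.uint8); c[:400,:400]=cv2.convertScaleAbs(i,alpha=1.2,beta=10); c[:t.shape[0],400:400+t.shape[1]]=t[:,:400]
cv2.imwrite("pics/c11.png",c)
```

```text
[0.51150181 0.35726033 0.14760225 5.78871156] [ 0.42582128 -0.40513183 -1.15683898] [-0.05422061 -0.00604839  0.02824848] 18.5
[[185, 312], [259, 219]]
```

View pics/c11.png

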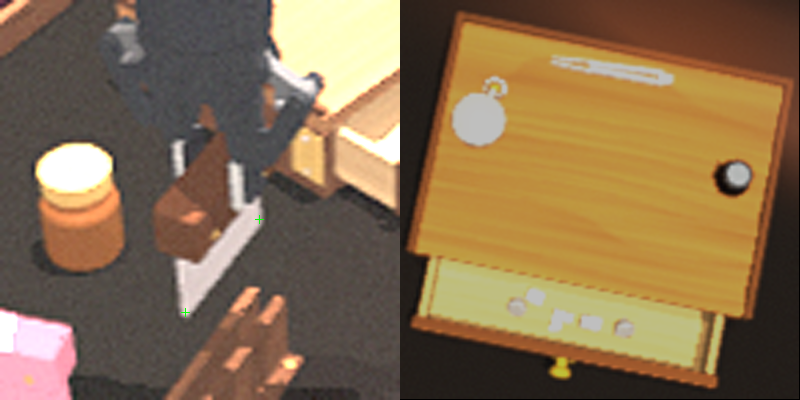

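All five offcuts lie in the drawer, between (515,305) and (625,328) in the right crop, and the watch case, loupe and tweezers are unmoved. The blade's lower edge falls on the predicted marks at (185,312) and (259,219), so the scraper has not shifted in the grip. I'll hang it now.

Request:
play_rows:
  motion:
    - [0.0008,0.0003,0.03,0,20]
    - [0,0,0.03,0,20]
    - [0,0,0.02,0,20]
    - [0,0,0.015,0,20]
    - [0,0,0,0,20]

```text
time: 19.23
tool_pos: [0.5108, 0.3584, 0.0516]
tcp_rot: [-2.105, -2.331, 0.003]
wrist_force: [-0.9, 0.3, -1.7]
width: 0.328
```

Request:
play_rows:
  motion:
    - [0,0,0.012,0,20]
    - [0,0,0.007,0,20]
    - [0,0,0.004,0,20]
    - [0,0,0,0,20]
    - [0,0,0,0,20]

```text
time: 19.85
tool_pos: [0.5117, 0.3592, 0.03]
tcp_rot: [2.105, 2.332, 0.001]
wrist_force: [0.6, 0.1, -0.9]
width: 0.332
```

Request:
play_rows:
  motion:
    - [0,0,0.0015,0,20]
    - [0,0,0.001,0,20]
    - [0,0,0,0,20]
    - [0,0,0,0,20]

```text
time: 20.35
tool_pos: [0.5119, 0.3593, 0.029]
tcp_rot: [2.105, 2.332, 0.001]
wrist_force: [-2.7, -1.4, 5.8]
width: 0.331
```

Contact shows 5.8 N upward, so the handle is seated on the cheeks. Releasing.

Request:
play_rows:
  motion:
    - [0,0,0,0,45]
    - [0,0,0,0,85]
    - [0,0,0,0,85]
    - [0,0,0,0,85]
    - [0,0,0,0,85]

```text
time: 20.98
tool_pos: [0.5115, 0.359, 0.0271]
tcp_rot: [-2.105, -2.332, 0.0]
wrist_force: [0.1, -0.3, -0.1]
width: 0.994
```

Request:
play_rows:
  motion:
    - [0,0,-0.02,0,85]
    - [0,0,-0.03,0,85]
    - [0,0,-0.04,0,85]
    - [0,0,-0.04,0,85]
    - [0,0,0,0,85]

```text
time: 21.6
tool_pos: [0.5149, 0.3613, 0.1642]
tcp_rot: [2.103, 2.33, 0.017]
wrist_force: [0.3, -0.2, -0.5]
width: 0.993
```

Run:
```python
from h import *
p,s=cur(); print(p,s["time"],s["width"])
x,y=bw(-.250,0.0); print(x,y,np.hypot(x,y),w2p("top",[[*bw(-.185,0),.039]]))
plan((.5117,.3587,p[2],5.85),[(x,y,p[2],BY,10,0)])
```

```text
[0.5148725  0.36125647 0.16420485 5.85253374] 21.6 0.9929418061369822
0.4041109852354805 0.027337375962256147 0.40503459174802897 [[286.33877182 261.39181365]]
-> [ 0.4041  0.0273  0.1642 -9.75  ] max mm/row 34.8
   [-0.0319, -0.0141, -0.0, 0.0043, 0]
   [-0.0322, -0.0132, -0.0, 0.0043, 0]
   [-0.0326, -0.0123, -0.0, 0.0043, 0]
   [-0.0329, -0.0114, -0.0, 0.0043, 0]
   [-0.0332, -0.0105, -0.0, 0.0043, 0]
   [-0.0335, -0.0096, -0.0, 0.0043, 0]
   [-0.0337, -0.0087, -0.0, 0.0043, 0]
   [-0.034, -0.0078, -0.0, 0.0043, 0]
   [-0.0342, -0.0069, -0.0, 0.0043, 0]
   [-0.0343, -0.0059, -0.0, 0.0043, 0]
```

Request:
play_rows:
  motion:
    - [-0.0319,-0.0141,0,0.0043,0]
    - [-0.0322,-0.0132,0,0.0043,0]
    - [-0.0326,-0.0123,0,0.0043,0]
    - [-0.0329,-0.0114,0,0.0043,0]
    - [-0.0332,-0.0105,0,0.0043,0]

```text
time: 22.22
tool_pos: [0.4571, 0.1922, 0.1573]
tcp_rot: [-2.258, -2.184, 0.001]
wrist_force: [0.3, -0.2, -0.6]
width: -0.001
```

Request:
play_rows:
  motion:
    - [-0.0335,-0.0096,0,0.0043,0]
    - [-0.0337,-0.0087,0,0.0043,0]
    - [-0.034,-0.0078,0,0.0043,0]
    - [-0.0342,-0.0069,0,0.0043,0]
    - [-0.0343,-0.0059,0,0.0043,0]

```text
time: 22.85
tool_pos: [0.4036, 0.0266, 0.1573]
tcp_rot: [2.401, 2.026, -0.0]
wrist_force: [-0.1, 0.4, 0.0]
width: 0.004
```

Request:
play_rows:
  motion:
    - [0,0,0.04,0,0]
    - [0,0,0.04,0,0]
    - [0,0,0.03,0,0]
    - [0,0,0,0,0]
    - [0,0,0,0,0]

```text
time: 23.48
tool_pos: [0.4051, 0.0276, 0.0484]
tcp_rot: [2.399, 2.027, 0.002]
wrist_force: [-0.2, -0.1, 0.0]
width: -0.003
```

Run:
```python
from h import *
p,s=cur(); print(p,s["time"],s["width"],s["q"])
c=p[:2]-BC; a=np.radians(BY); print("board",c@[np.cos(a),np.sin(a)],c@[-np.sin(a),np.cos(a)])
```

```text
[ 0.4051441   0.02760316  0.04836314 -9.62396226] 23.475 -0.0032445541614400946 [ 6.67491465e-03 -1.10801612e-01  2.29720475e+00 -5.54224864e-06
  9.53931424e-01  1.74647814e-01]
board -0.24902682001646315 0.00043690240325817975
```

Request:
play_rows:
  motion:
    - [0,0,0.025,0,0]
    - [0,0,0.015,0,0]
    - [0,0,0.008,0,0]
    - [0,0,0,0,0]
    - [0,0,0,0,0]

```text
time: 24.1
tool_pos: [0.405, 0.0276, -0.0001]
tcp_rot: [2.399, 2.027, 0.001]
wrist_force: [0.1, -0.3, -0.2]
width: -0.0
```

Request:
play_rows:
  motion:
    - [0,0,0.003,0,0]
    - [0,0,0.003,0,0]
    - [0,0,0,0,0]

```text
time: 24.48
tool_pos: [0.4041, 0.0276, -0.007]
tcp_rot: [-2.4, -2.027, 0.001]
wrist_force: [0.4, -0.1, -0.0]
width: -0.0
```

Run:
```python
from h import *
p,s=cur(); t=s["tool_pos"]; print(p,s["wrist_force"])
x0,y0=335,170
B=cv2.cvtColor(read_camera("side"),cv2.COLOR_RGB2BGR)
q=w2p("side",[t,[*bw(-.192,0),.039]]); print(q)
x0,y0=int(q[1][0])-50,int(q[1][1])-45
i=cv2.resize(cv2.convertScaleAbs(B[y0:y0+90,x0:x0+110],alpha=1.2,beta=10),None,fx=5,fy=5,interpolation=cv2.INTER_CUBIC)
for z in(0,.03): 
    g=((w2p("side",[t+[0,0,z]])[0]-[x0,y0]+.5)*5).astype(int); cv2.drawMarker(i,g.tolist(),(255,0,255),cv2.MARKER_CROSS,8,1)
cv2.imwrite("pics/c12.png",i)
```

```text
[ 4.04064568e-01  2.75749844e-02 -6.95853743e-03 -9.62685531e+00] [ 0.36327829 -0.09201462 -0.00537544]
[[346.27156304 235.99864667]
 [331.61379341 215.96151125]]
```

View pics/c12.png

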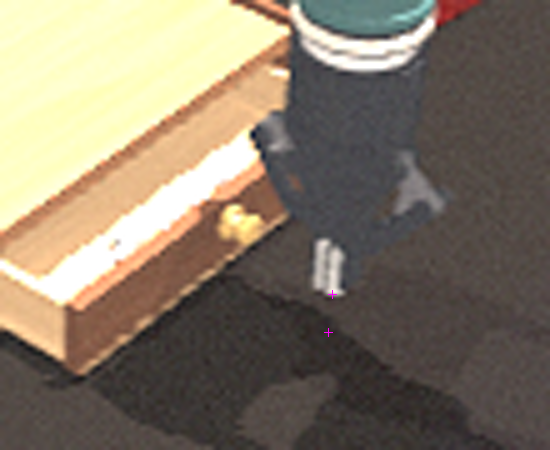

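The closed fingertip is at z≈0.023, at (330,293) in the crop, with the knob at (238,222), so the height suits the knob. I'll turn the gripper 90° so its wide knuckles stay clear of the board edge, then push the knob.

Request:
play_rows:
  motion:
    - [0,0,0,0.025,0]
    - [0,0,0,0.025,0]
    - [0,0,0,0.025,0]
    - [0,0,0,0.025,0]
    - [0,0,0,0.025,0]

```text
time: 25.15
tool_pos: [0.4044, 0.0276, -0.0067]
tcp_rot: [2.996, 0.947, 0.0]
wrist_force: [-0.1, -0.0, -0.3]
width: 0.002
```

Request:
play_rows:
  motion:
    - [0,0,0,0.025,0]
    - [0,0,0,0.025,0]
    - [0,0,0,0.025,0]
    - [0,0,0,0.025,0]
    - [0,0,0,0.025,0]

```text
time: 25.78
tool_pos: [0.4044, 0.0276, -0.0067]
tcp_rot: [-3.13, 0.272, -0.0]
wrist_force: [-0.5, 0.7, 0.8]
width: 0.003
```

Request:
play_rows:
  motion:
    - [0.01,0,0,0,0]
    - [0.012,0,0,0,0]
    - [0.01,0,0,0,0]
    - [0.006,0,0,0,0]
    - [0.006,0,0,0,0]

```text
time: 26.4
tool_pos: [0.4481, 0.0201, -0.0069]
tcp_rot: [3.13, -0.263, -0.001]
wrist_force: [0.0, 0.0, -0.9]
width: 0.002
```

Request:
play_rows:
  motion:
    - [0.008,0,0,0,0]
    - [0.008,0,0,0,0]
    - [0.008,0,0,0,0]
    - [0.008,0,0,0,0]
    - [0.008,0,0,0,0]

```text
time: 27.02
tool_pos: [0.4872, 0.0133, -0.007]
tcp_rot: [3.13, -0.263, -0.001]
wrist_force: [-3.0, -1.1, -0.5]
width: 0.001
```

Run:
```python
from h import *
p,s=cur(); print(p,s["wrist_force"],s["time"])
c=p[:2]-BC; a=np.radians(BY); print("board",c@[np.cos(a),np.sin(a)],c@[-np.sin(a),np.cos(a)])
```

```text
[ 4.87204427e-01  1.32632021e-02 -7.01595774e-03 -9.96206640e+01] [-2.99262    -1.14112937 -0.53914204] 27.025
board -0.16572330110925906 0.00020094574561899115
```

Request:
play_rows:
  motion:
    - [0.006,0,0,0,0]
    - [0.006,0,0,0,0]
    - [0.005,0,0,0,0]
    - [0.003,0,0,0,0]
    - [0,0,0,0,0]

```text
time: 27.65
tool_pos: [0.5078, 0.0103, -0.0065]
tcp_rot: [-3.13, 0.264, -0.002]
wrist_force: [0.5, -0.0, -0.5]
width: 0.0
```

Request:
play_rows:
  motion:
    - [0.002,0,0,0,0]
    - [0.0015,0,0,0,0]
    - [0,0,0,0,0]

```text
time: 28.02
tool_pos: [0.5108, 0.0097, -0.0065]
tcp_rot: [-3.13, 0.264, -0.001]
wrist_force: [-1.3, 0.5, 0.5]
width: -0.001
```

Request:
play_rows:
  motion:
    - [0.0015,0,0,0,0]
    - [0.0015,0,0,0,0]
    - [0,0,0,0,0]

```text
time: 28.4
tool_pos: [0.5137, 0.0091, -0.0066]
tcp_rot: [-3.13, 0.264, -0.001]
wrist_force: [-1.3, 0.4, -0.2]
width: -0.003
```

Request:
play_rows:
  motion:
    - [0.0015,0,0,0,0]
    - [0,0,0,0,0]

```text
time: 28.65
tool_pos: [0.5149, 0.0088, -0.0067]
tcp_rot: [3.13, -0.264, 0.0]
wrist_force: [-0.6, 1.5, 0.0]
width: 0.001
```

Request:
play_rows:
  motion:
    - [0.0015,0,0,0,0]
    - [0.001,0,0,0,0]
    - [0,0,0,0,0]

```text
time: 29.02
tool_pos: [0.5164, 0.0085, -0.0069]
tcp_rot: [-3.131, 0.264, 0.003]
wrist_force: [-5.1, 1.8, 4.6]
width: -0.002
```

Request:
play_rows:
  motion:
    - [0.001,0,0,0,0]
    - [0.001,0,0,0,0]
    - [0,0,0,0,0]

```text
time: 29.4
tool_pos: [0.5163, 0.0085, -0.0072]
tcp_rot: [-3.13, 0.264, 0.009]
wrist_force: [-9.8, 2.2, 7.9]
width: 0.0
```

Request:
play_rows:
  motion:
    - [0.001,0,0,0,0]
    - [0,0,0,0,0]

```text
time: 29.65
tool_pos: [0.5163, 0.0084, -0.0073]
tcp_rot: [-3.13, 0.264, 0.012]
wrist_force: [-11.2, 2.5, 10.6]
width: -0.001
```

Request:
play_rows:
  motion:
    - [-0.02,0,0,0,0]
    - [-0.04,0,0,0,0]
    - [-0.04,0,0,0,0]
    - [0,0,-0.06,0,0]
    - [0,0,-0.06,0,0]

```text
time: 30.28
tool_pos: [0.4206, 0.0245, 0.1135]
tcp_rot: [3.13, -0.263, -0.001]
wrist_force: [1.1, -0.6, 0.4]
width: 0.003
```

Request:
play_rows:
  motion:
    - [0,0.05,-0.04,0,0]
    - [0,0.05,0,0,0]
    - [0,0.05,0,0,0]
    - [0,0.05,0,0,0]
    - [0,0,0,0,0]

```text
time: 30.9
tool_pos: [0.3889, -0.1749, 0.153]
tcp_rot: [3.127, -0.272, 0.004]
wrist_force: [-0.3, 1.4, -0.1]
width: 0.002
```

Run:
```python
from h import *
p,s=cur(); print(p,s["wrist_force"],s["time"])
A=cv2.cvtColor(read_camera("top"),cv2.COLOR_RGB2BGR);B=cv2.cvtColor(read_camera("side"),cv2.COLOR_RGB2BGR)
cv2.imwrite("pics/t13.png",A);cv2.imwrite("pics/s13.png",B)
o=cv2.imread("pics/top0.png")
# profile of colours along board x at several y, z=.058 (drawer front top)
for yb in(.05,0,-.05):
    print("y",yb,[(round(xb*1000),A[tuple(w2p("top",[[*bw(xb,yb),.058]])[0].round().astype(int)[::-1])].tolist()) for xb in np.arange(-.150,-.095,.005)])
# knob: yellow saturated pixels ahead of the board
h=cv2.cvtColor(A,cv2.COLOR_BGR2HSV)
for n,im in(("0",o),("now",A)):
    h=cv2.cvtColor(im,cv2.COLOR_BGR2HSV); m=(h[...,0]>20)&(h[...,0]<35)&(h[...,1]>170)&(h[...,2]>140); m[:225]=0;m[275:]=0;m[:,:270]=0;m[:,310:]=0
    if n=="now": m=m.copy()
    P=p2w("top",np.argwhere(m)[:,::-1],.039); 
    if len(P): d=P[:,:2]-BC;a=np.radians(BY); bx=d@[np.cos(a),np.sin(a)];by=d@[-np.sin(a),np.cos(a)];print(n,"knob",len(P),bx.min(),bx.max(),by.mean())
# scraper & other things unchanged: diff to first picture
for n,(x,y,w,hh) in dict(board=(228,130,145,100),scr=(120,222,65,36),pink=(100,165,40,55),jar=(165,155,35,35),block=(388,165,35,35),box=(405,235,40,40)).items():
    d=cv2.absdiff(o,A)[y:y+hh,x:x+w].max(2); print(n,"changed px",int((d>60).sum()))
```

```text
[  0.38886056  -0.17494068   0.15301582 -99.93283294] [-0.26114616  1.38543609 -0.09965248] 30.9
y 0.05 [(-150, [36, 42, 50]), (-145, [36, 42, 49]), (-140, [36, 41, 49]), (-135, [36, 42, 50]), (-130, [36, 42, 50]), (-125, [35, 42, 49]), (-120, [34, 41, 48]), (-115, [31, 33, 39]), (-110, [40, 85, 145]), (-105, [95, 219, 255]), (-100, [90, 210, 255])]
y 0 [(-150, [36, 42, 50]), (-145, [35, 41, 50]), (-140, [36, 41, 49]), (-135, [34, 40, 46]), (-130, [32, 43, 57]), (-125, [67, 251, 255]), (-120, [65, 244, 255]), (-115, [76, 255, 255]), (-110, [73, 250, 255]), (-105, [88, 208, 255]), (-100, [89, 204, 255])]
y -0.05 [(-150, [24, 29, 33]), (-145, [25, 29, 33]), (-140, [23, 26, 30]), (-135, [23, 25, 30]), (-130, [27, 31, 34]), (-125, [25, 30, 35]), (-120, [36, 42, 49]), (-115, [32, 36, 43]), (-110, [35, 68, 117]), (-105, [91, 207, 255]), (-100, [87, 195, 254])]
0 knob 32 -0.19254239401291956 -0.10412041820013124 0.0005961311097080075
now knob 31 -0.12594759546182668 -0.10909450503167388 9.952345494149665e-05
board changed px 470
scr changed px 13
pink changed px 0
jar changed px 0
block changed px 0
box changed px 0
```

Run:
```python
from h import *
o=cv2.imread("pics/top0.png");A=cv2.imread("pics/t13.png")
for im in(o,A):
    h=cv2.cvtColor(im,cv2.COLOR_BGR2HSV); m=((h[...,2]>170)&(h[...,1]<60)).astype(np.uint8)
    k,_,st,ce=cv2.connectedComponentsWithStats(m); print([(int(st[i,4]),*ce[i].round(1).tolist()) for i in range(1,k) if 228<ce[i][0]<375 and 125<ce[i][1]<275 and st[i,4]>3])
d=cv2.absdiff(o,A).max(2)>60
print("scraper area diff px",np.argwhere(d[222:258,120:185])[:,::-1]+[120,222])
print("board diff outside offcuts/front:",(d[130:180,240:370]).sum(), np.argwhere(d[130:180,240:370])[:8].tolist())
finish_job()
```

```text
[(165, 307.8, 153.4), (313, 256.7, 169.9), (33, 287.5, 185.5), (43, 308.2, 190.1), (54, 350.6, 190.9), (41, 277.1, 207.1), (52, 293.7, 214.9), (40, 316.0, 214.3)]
[(170, 307.2, 153.4), (315, 256.7, 169.9), (54, 350.6, 190.9)]
scraper area diff px [[166 234]
 [138 235]
 [131 236]
 [132 236]
 [133 236]
 [169 239]
 [170 239]
 [161 245]
 [162 245]
 [129 248]
 [130 248]
 [131 248]
 [132 248]]
board diff outside offcuts/front: 0 []
the job is handed in; nothing more can be done
```

I swept all five offcuts off the board's open front edge into the drawer, in three passes with the scraper. Then I hung the scraper back in its rack, pushed the drawer shut by its knob and handed the job in at about 31 s.

**Last checks (camera and force):**
- **Offcuts:** a picture after the sweeps showed all five in the drawer, and none show on the board now.
- **Watch case, loupe, tweezers:** the watch case and loupe are unchanged. The tweezers' blob centre differs by 0.6 px, with no real change in the picture.
- **Pink scraper, jar, bench block, ring box:** no changed pixels.
- **Drawer:** the knob moved in about 67 mm and its end sits near the shut position. The drawer front is flush with the board edge, and the push force rose to about 11 N (15 N total) against the stop without further movement.
- **Scraper:** it is within about 1 px of its starting place in the top view, and I felt it seat on the cheeks before letting go. I did not check it from the side after releasing it.

**What went wrong or disagreed:**
- **Fingertip height:** the fingertips were really about 30 mm above the reported TCP, so my first grasp closed above the handle. I corrected the height and the second grasp held.
- **Third sweep:** there was a brief contact of about 9 N (8.5 N upward) as the blade came down for the third sweep, with no visible effect.

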